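# Set the dividing table to its mark and lock it

## Robot

A 7-joint arm with a two-finger parallel gripper is mounted at the origin on a cart in front of the work surface, level with it; the furniture and walls round the work are solid. World frame = base frame: x ahead of the robot, y to its left, z up, the work surface at z = 0. Lengths are in m, angles in rad, forces in N, time in s.
With the tool pointing down it reaches from about 0.425 to 0.925 m from the base axis. Payload 6.8 kg.
Tool frame: the origin (TCP) lies midway between the tips of the shut fingers; the grasp point (between the pads) lies 19 mm behind it; z points along the fingers, x is the direction in which the jaws open and shut, and the axes are right-handed (so a half turn about z gives the same grasp; the last joint's range is limited). The gripper opens to 85 mm and grips with 20 to 120 N. Pads are 22 mm wide; open, the fingers measure 114 mm over their backs; the gripper's body (76 mm by 85 mm) begins 54 mm behind the grasp point. The pads swing forward as they close: fully open they stand 13 mm farther back than shut.
Start: joints at [1.121, 0.477, 0.022, 1.555, -0.011, 1.109, -0.083], TCP at [0.226, -0.636, 0.231] pointing down, gripper open.
Joint ranges: [-2.96, 2.96], [-0.34, 2.1], [-1.41, 1.46], [0.24, 2.44], [-1.37, 4.51], [0.17, 1.92], [-2.96, 2.96]. Speed limits (rad/s): [2.39, 2.39, 3.14, 3.14, 3.14, 3.14, 3.14].

## Interface

Orientations are given as a unit quaternion [w, x, y, z].
In Python, from station import bot gives the robot as it stands.
- The arm moves only by the tool step_arm, never from a script. Its argument "increments" is a list of rows, each a list of 7 numbers: the shift along the tool's x, y, z in cm, then the turn, a rotation vector about the tool's x, y, z in degrees, then the closure, from 0 (fully open) to 1 (shut). A call has 1 to 20 rows; each row shifts and turns the commanded pose from where the row before left it, along the tool's axes as they then stand; what a row does not reach is not made up. A row lasts 1/10 s, in which the tool goes at most 50 mm and 8.59 degrees, less where a joint would pass 70% of its speed; a pose out of reach is approached as far as the arm can. A call is refused whole if a number of a shift passes 5 or a number of a turn 8.59, either way. A call with a gripper value outside its range is refused whole. The fingers move at their own pace and stop on an object; "squeeze" is the grip in N (left out, the last holds). Time passes only in rows, so rows that do not move let the fingers close. It gives the time, the measured TCP pose, the force and the opening at its end, in the units of the state.
- bot.get_obs(): the state, without advancing time (a new reading comes with each control period).
- bot.read_camera(name): name is "scene" or "top" or "wrist"; returns a dict with "pixels" (400x640x3 uint8, red, green, blue), "vertical_fov" (degrees; the focal length in pixels is half the picture's height over the tangent of half this angle, whatever the lens; pixels are square), "cx", "cy" (the principal point, pixels), "camera_from_world" (4x4, takes a point from world to camera coordinates). Camera axes: x right, y down, z forward; pixel columns grow to the right and rows downward; lengths in m; the calibration is good to about 2 mm. A picture is of the moment at which its call begins. There is no depth.
- bot.hand_in(): hands the job in, once; it reports no verdict.
Trained networks look in a picture, given as the dict that the camera call returned (one of the last four; its "shot" number tells which), for a name from the list of things; names that differ only in an ending like _2 or _b are one class to them, and where a whole thing is asked for, a point or a joint stands for the part that bears it (a point fixed in the world has none). Each returns a list of dicts, best first, with "score" (0 to 1); they miss things now and then, are a little off and sometimes report something else, mostly with a low value. They report only what shows in the picture. A call takes as long as a camera call. They do not tell look-alikes from the thing itself.
- bot.find_in(picture, query): "point" ([column, row] in pixels, amid what is visible of it).
- bot.cut_out(picture, query): "pixels" (400x640 bool, what is visible of it) and "point" ([column, row] in pixels, amid what is visible of it).
- bot.pinpoint(picture, query): "point" ([column, row] in pixels: a listed point, or the origin of a listed thing).
The state is a dict: "t": time; "q": joint angles; "joint_vel": joint speeds; "joint_torque": joint torques, N m; "eef_pos": TCP position; "tool_rot": TCP orientation; "contact_force": force on the tool from outside, world axes, zero at the start; "torque": the same for the moment, N m; "gripper_width": opening from 0.0 (shut) to 1.0 (fully open).
Only numpy, scipy, OpenCV 4.12 (cv2) and the standard library are available. Lean on these libraries where they do the work, as an engineer would, in place of code of your own. Each camera call takes 0.05 s, during which the arm holds its last target.

## Task

Set the dividing table for the next tack: push the handle of its lever round with the fingertips, without gripping it, until the pointer at the turntable's edge stands on the one long line of the scale. Then press the lock button all the way down and take the hand away. Leave the little round box seated on the turntable, the setting as you made it, and the things around undisturbed.

Things in the scene. Friction and masses are not known exactly. Their poses are not given: they have to be found in the camera images.
- table_base: round plywood base of the dividing table, 260 mm across, 12 mm thick, fixed to the stand. Origin: centre of its underside, on the upright axis of the turntable. Its own -x axis points roughly at the robot (the lever lies on that side), +y is the scale side (left), -y the lock side (right). Its place and yaw vary
- ring (a joint): angle of the wooden turntable (150 mm across, rim 14 to 24 mm above the stand) about the axis, rad, counter-clockwise from above positive, -0.85 to 0.85. At 0 the lever points along the base's -x, the pointer along its +y. Starts negative (lever to the left): turn it counter-clockwise, pushing the handle on the near side to the right (-y). Needs about 3 N at the handle and stays where it is left
- handle_mid (a point): middle of the lever's upright handle, 115 mm from the axis, 40 mm above the stand. A flat block on edge: 52 mm long radially, 18 mm thick, from 20 to 62 mm above the stand, a dark wood cheek on each side of a steel tongue (both cheeks squeezed at once = gripped). A 12 mm wide bar at 24 to 29 mm height joins it to the turntable. Below it: the base (12 mm) or the scale's end (15 mm)
- pointer_tip (a point): tip of the dark steel arrow-shaped pointer (15 mm wide at the rim, 4 mm at the tip) on the turntable, 97 mm from the axis, 20 mm above the stand, just above the scale plate; it is a quarter turn clockwise, seen from above, from the lever (on the left side)
- mark (a point): point on the one long dark line of the scale, 97 mm from the axis, over which the pointer tip has to stand. The line is radial, 32 mm long, 3 mm wide; the other lines are short (10 mm), 10 degrees apart. The scale is a curved aluminium strip, top 15 mm above the stand, 82 to 116 mm from the axis, fixed on the base; its angle about the axis varies
- lock_top (a point): centre of the top of the lock button: a steel mushroom button 26 mm across, on a grey 36 mm square housing on the right side of the base, 106 mm from the axis. Its top is 54 mm above the stand when up and 44 mm when down
- lock (a joint): travel of the lock button, m: 0 up, 0.010 fully down. It needs about 5 N, straight down, and stays where it is left
- round_box: small open round wooden box, 65 mm across, 36 mm high, loose, standing on the turntable (24 mm above the stand) between four 10 mm high steel lugs; it turns with the turntable. Origin: centre of its underside
- tack_tin: bystander: open round tin of tacks, 55 mm across, 21 mm high; origin under its centre
- oval_box: bystander: small oval wooden box with lid, 64 x 86 x 42 mm; origin under its centre
- tack_hammer: bystander: tack hammer lying on its side, 100 x 239 x 24 mm; origin under its centre
- ink_pad: bystander: flat open ink pad, 60 x 90 x 10 mm; origin under its centre
There are look-alikes about, which are no part of the job. Leave any red or turquoise look-alike of the round_box alone.

How it is judged:
On the way, in this order (a step that is already met when the one before it is completed fails the run):
1. the pointer stands on the long line (horizontal distance between pointer_tip and mark below 0.004 m and velocity of joint ring between -0.05 and 0.05 rad/s), for 0.3 s.
2. the lock button is down (value of joint lock above 0.008 m), for 0.2 s.
At the end, for the whole second after the job is handed in: The pointer tip is within 4 mm of the long line of the scale, the lock button is at least 8 mm down (of 10), and the round box still sits flat on the turntable, within 10 mm of its centre (horizontal distance between pointer_tip and mark below 0.004 m and value of joint lock above 0.008 m and horizontal distance between round_box and table_base below 0.01 m and height (world z) of round_box below 0.029 m and angle between round_box's own z axis and vertical below 0.1 rad and linear speed of round_box below 0.02 m/s); the robot touches nothing.
It fails at once if the handle is gripped (both cheeks squeezed by the fingers at once) (contact force between the fingers and handle_left above 5 N and contact force between the fingers and handle_right above 5 N).
It fails at once if the lock button is pressed while the pointer is well off the long line (value of joint lock above 0.005 m and horizontal distance between pointer_tip and mark above 0.008 m).
It fails at once if the round box is lifted or pushed off its seat (height (world z) of round_box above 0.034 m or horizontal distance between round_box and table_base above 0.015 m).
It fails at once if a bystander is moved by more than 20 mm (distance of any of tack_tin, oval_box, tack_hammer, ink_pad from where it was at the start of the episode above 0.02 m).
It also fails if it takes over 45 s, if anything falls off the work surface, if the arm or the gripper's body presses on something with over 40 N, if the wrist force passes 120 N, or if a joint passes its speed limit or range.

## Working session

There is one attempt and no reset: what is moved stays moved. The work goes in short steps, Python scripts to look and compute and a tool call to move; the robot and the scene stay as the last step left them, time stands still between calls to the robot, and variables do not carry over. Pictures are saved under pics/ and viewed, and the job is handed in when it is done.

Besides the shell and the picture viewer there is one more tool, called after "Request:" as name([rows], argument=value, ...), one row to a line, values as JSON. step_arm: Moves the arm, as the interface text tells. Its arguments: {"type":"object","properties":{"increments":{"type":"array"},"squeeze":{"type":"number"}},"required":["increments"]}

```bash
ls; mkdir -p pics
cat > h.py <<'E'
import numpy as np, cv2
from station import bot
def save(p,n): cv2.imwrite('pics/'+n,cv2.cvtColor(p['pixels'],cv2.COLOR_RGB2BGR))
def ray(p,uv):
    f=200/np.tan(np.radians(p['vertical_fov'])/2)
    T=np.array(p['camera_from_world']);R=T[:3,:3];c=-R.T@T[:3,3]
    d=R.T@np.array([(uv[0]-p['cx'])/f,(uv[1]-p['cy'])/f,1]);return c,d/np.linalg.norm(d)
def onz(p,uv,z):
    c,d=ray(p,uv);return c+d*(z-c[2])/d[2]
def proj(p,X):
    f=200/np.tan(np.radians(p['vertical_fov'])/2)
    T=np.array(p['camera_from_world']);x=T[:3,:3]@np.array(X)+T[:3,3]
    return np.array([p['cx']+f*x[0]/x[2],p['cy']+f*x[1]/x[2]])
def tri(a):
    A=np.zeros((3,3));b=np.zeros(3)
    for p,uv in a:
        c,d=ray(p,uv);M=np.eye(3)-np.outer(d,d);A+=M;b+=M@c
    X=np.linalg.solve(A,b);return X
E
python3 - <<'E'
from h import *
np.set_printoptions(precision=4,suppress=True)
P={}
for n in['scene','top']:
    P[n]=bot.read_camera(n);save(P[n],n+'1.png')
    p=P[n];print(n,ray(p,(320,200)),p.get('vertical_fov'))
Z=dict(table_base=0,handle_mid=.04,pointer_tip=.02,mark=.015,lock_top=.054,round_box=.024,tack_tin=0,oval_box=0,tack_hammer=0,ink_pad=0)
for q,z in Z.items():
    r={}
    for n in P:
        l=bot.pinpoint(P[n],q)
        for d in l[:3]: print(q,n,round(d['score'],2),np.round(d['point'],1),onz(P[n],d['point'],z))
        if l:r[n]=l[0]['point']
    if len(r)==2: print('   tri',tri([(P[n],r[n]) for n in r]))
print(bot.get_obs())
E
```

```text
pics
scene (array([-0.1714,  0.7513,  0.8266]), array([ 0.5421, -0.6345, -0.5509])) 45.87370782778728
top (array([ 0.4609, -0.0692,  1.4523]), array([ 0.0594,  0.0072, -0.9982])) 49.917325164451725
table_base scene 0.67 [302.3 225. ] [ 0.5935 -0.0652  0.    ]
table_base top 0.86 [319.4 188.5] [ 0.5864 -0.0577  0.    ]
   tri [ 0.586  -0.0575  0.0079]
handle_mid scene 0.76 [311.  236.8] [ 0.5026 -0.0019  0.04  ]
handle_mid top 0.97 [300.3 215.3] [0.4962 0.0068 0.04  ]
handle_mid top 0.75 [211.2 213.7] [0.5085 0.2991 0.04  ]
   tri [0.4958 0.0062 0.0482]
pointer_tip scene 0.77 [265.8 224.1] [0.6562 0.021  0.02  ]
pointer_tip top 0.61 [299.3 169.1] [0.6515 0.0079 0.02  ]
   tri [0.6568 0.0124 0.0143]
mark scene 0.72 [259.4 290.8] [0.4759 0.2149 0.015 ]
mark scene 0.57 [288.2 238.3] [0.5668 0.0213 0.015 ]
mark top 0.64 [294.  198.2] [0.5546 0.028  0.015 ]
   tri [ 0.5938  0.0679 -0.1701]
lock_top scene 0.59 [328.2 195.3] [ 0.5873 -0.1743  0.054 ]
lock_top top 0.63 [354.  185.1] [ 0.5902 -0.1713  0.054 ]
   tri [ 0.5885 -0.1726  0.0544]
round_box scene 0.73 [354.2 161.3] [ 0.6905 -0.4401 
[... 852 characters left out ...]
56 0.    ]
   tri [0.3883 0.2324 0.0023]
ink_pad scene 0.88 [401.4 226.5] [ 0.3711 -0.2532  0.    ]
ink_pad top 0.93 [381.5 250.9] [ 0.3707 -0.2618  0.    ]
   tri [ 0.3725 -0.2611 -0.005 ]
{'t': 1.1, 'q': array([ 1.1209,  0.477 ,  0.0224,  1.5554, -0.0115,  1.1093, -0.0831]), 'joint_vel': array([ 0.0004, -0.0003, -0.0013,  0.001 , -0.0023,  0.0023,  0.0001]), 'joint_torque': array([ -0.0001, -59.6335,   1.6064, -28.1547,   0.0125,   0.0018,
        -0.    ]), 'eef_pos': array([ 0.2263, -0.636 ,  0.2313]), 'tool_rot': array([ 0.    ,  0.8171, -0.5765,  0.    ]), 'contact_force': array([0.0581, 0.047 , 0.1369]), 'torque': array([ 0.0518, -0.0509, -0.0039]), 'gripper_width': 0.996897472661744}
```

Run:
```python
import cv2
a=cv2.imread('pics/top1.png');cv2.imwrite('pics/topc.png',cv2.resize(a[130:260,240:400],None,fx=5,fy=4.6,interpolation=3)[:600])
a=cv2.imread('pics/scene1.png');cv2.imwrite('pics/scenec.png',cv2.resize(a[170:290,220:380],None,fx=5,fy=5,interpolation=3))
```

```text
(no output)
```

View pics/top1.png

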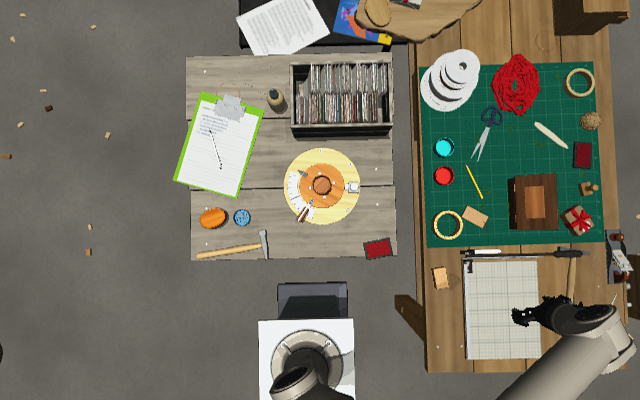

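View pics/scene1.png

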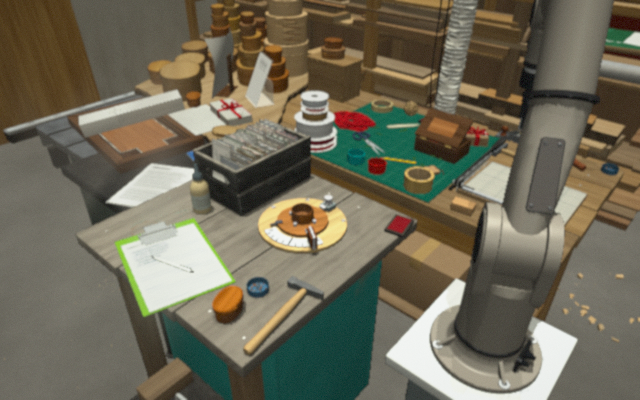

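```bash
ls pics
```

```text
scene1.png
scenec.png
top1.png
topc.png
```

View pics/topc.png

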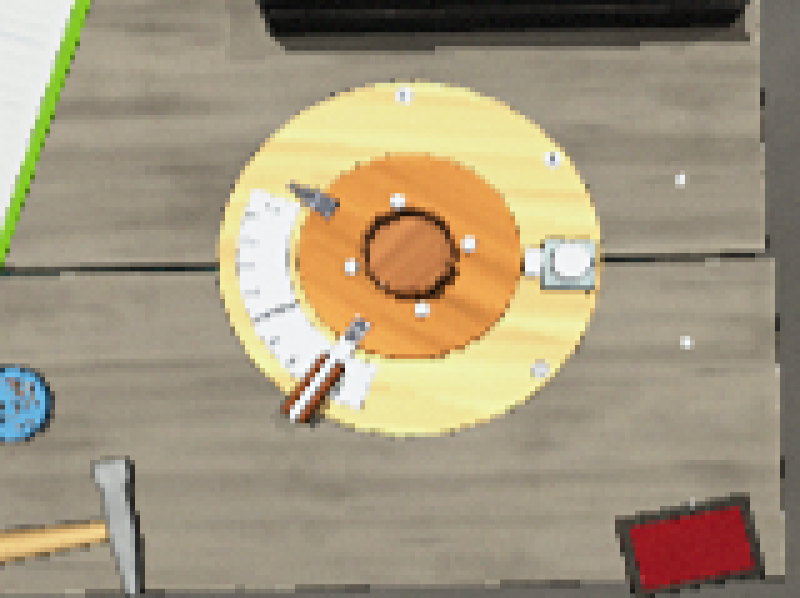

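View pics/scenec.png

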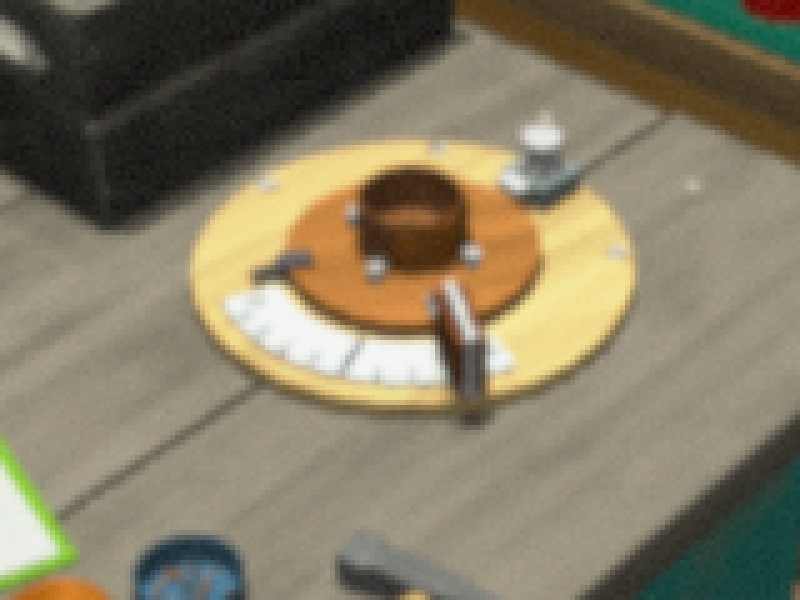

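```bash
cat >> h.py <<'E'
from scipy.spatial.transform import Rotation as Ro
def tool():
    o=bot.get_obs();q=o['tool_rot'];return o['eef_pos'],Ro.from_quat([q[1],q[2],q[3],q[0]]).as_matrix(),o
np.set_printoptions(precision=4,suppress=True)
E
python3 - <<'E'
from h import *
p=bot.read_camera('wrist');X,R,o=tool()
c,d=ray(p,(320,200));print('cam in tool',R.T@(c-X),R.T@d,p['vertical_fov'],R[:,0])
print('img right in tool',R.T@np.array(p['camera_from_world'])[0,:3])
for t in [(.54,-.06,.23)]: print('delta tool cm',100*R.T@(np.array(t)-X))
p=bot.read_camera('top')
# base circle centre from colour/cutout
m=bot.cut_out(p,'table_base')[0]['pixels'];cs=max(cv2.findContours(m.astype(np.uint8),0,1)[0],key=cv2.contourArea)
pts=np.array([onz(p,q,.012)[:2] for q in cv2.convexHull(cs)[:,0].astype(float)])
A=np.c_[2*pts,np.ones(len(pts))];s=np.linalg.lstsq(A,(pts**2).sum(1),rcond=None)[0];print('axis',s[:2],np.sqrt(s[2]+s[0]**2+s[1]**2))
C=s[:2]
for n,uv,z in [('ptr',(298,170.2),.02),('mark',(294.3,197.9),.015),('handle',(300.3,215.3),.05),('box',(321.8,186),.06)]:
    v=onz(p,uv,z)[:2]-C;print(n,v,np.hypot(*v),np.degrees(np.arctan2(v[1],v[0])))
E
```

```text
cam in tool [-0.0002 -0.0795 -0.1429] [0.0043 0.3163 0.9486] 60.20121466042614 [ 0.3352 -0.9422  0.    ]
img right in tool [ 1.     -0.0015  0.    ]
delta tool cm [-43.7476 -48.8646   0.1321]
axis [ 0.5953 -0.064 ] 0.1284026596837034
ptr [0.0526 0.0764] 0.09273782292779428 55.44281347003122
mark [-0.0397  0.091 ] 0.09929027754252022 113.56712952414743
handle [-0.0993  0.0703] 0.12167749115709459 144.72190954221742
box [-0.006  -0.0021] 0.0064081934488445765 -160.51224317104842
```

Request:
step_arm([
  [-3.1,-3.5,0,0,0,0,1],
  [-3.1,-3.5,0,0,0,0,1],
  [-3.1,-3.5,0,0,0,0,1],
  [-3.1,-3.5,0,0,0,0,1],
  [-3.1,-3.5,0,0,0,0,1],
  [-3.1,-3.5,0,0,0,0,1],
  [-3.1,-3.5,0,0,0,0,1],
  [-3.1,-3.5,0,0,0,0,1],
  [-3.1,-3.5,0,0,0,0,1],
  [-3.1,-3.5,0,0,0,0,1],
  [-3.1,-3.5,0,0,0,0,1],
  [-3.1,-3.5,0,0,0,0,1],
  [-3.1,-3.5,0,0,0,0,1],
  [-3.1,-3.5,0,0,0,0,1],
  [0,0,0,0,0,-7,1],
  [0,0,0,0,0,-7,1],
  [0,0,0,0,0,-7,1],
  [0,0,0,0,0,-7,1],
  [0,0,0,0,0,0,1],
])

```text
t: 3.15
eef_pos: [0.5425, -0.0629, 0.2314]
tool_rot: [-0.0, 0.932, -0.361, 0.0]
contact_force: [0.7, -0.9, -0.1]
gripper_width: -0.004
```

```bash
cat > look.py <<'E'
import sys
from h import *
X,R,o=tool();print('tcp',X,'xang',np.degrees(np.arctan2(R[1,0],R[0,0])),R[:,2],'F',o['contact_force'],'t',o['t'],o['gripper_width'])
p=bot.read_camera('wrist');save(p,sys.argv[1]+'.png')
for q,z in dict(table_base=0,handle_mid=.04,pointer_tip=.02,mark=.015,lock_top=.054,round_box=.024).items():
    for d in bot.pinpoint(p,q)[:2]: print(q,round(d['score'],2),np.round(d['point'],1),onz(p,d['point'],z))
E
python3 look.py w1
```

```text
tcp [ 0.5425 -0.0629  0.2314] xang -42.36545529457037 [ 0.0002  0.0001 -1.    ] F [ 0.6717 -0.9118 -0.052 ] t 3.15 -0.004387411068845037
handle_mid 0.71 [238.  151.7] [0.496  0.0037 0.04  ]
pointer_tip 0.96 [349.8  24.5] [0.6531 0.0164 0.02  ]
mark 0.98 [272.1  91.2] [0.5577 0.0233 0.015 ]
mark 0.16 [321.1 346.2] [ 0.3853 -0.2398  0.015 ]
lock_top 0.91 [426.3 218.9] [ 0.59   -0.1695  0.054 ]
round_box 0.69 [570.2 347. ] [ 0.6192 -0.4434  0.024 ]
round_box 0.59 [354.  130.9] [ 0.5927 -0.0598  0.024 ]
```

View pics/w1.png

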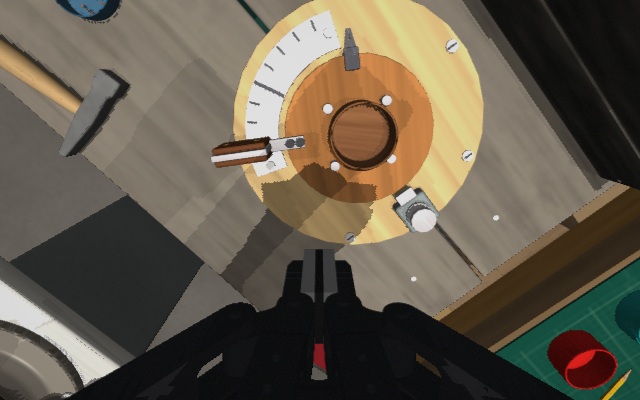

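```bash
cat > fit.py <<'E'
from h import *
def circ(p,z,lo,hi,name):
    # orange turntable/yellow base in HSV
    h=cv2.cvtColor(p['pixels'],cv2.COLOR_RGB2HSV);m=cv2.inRange(h,lo,hi)
    m=cv2.morphologyEx(m,cv2.MORPH_OPEN,np.ones((3,3)))
    n,l,st,_=cv2.connectedComponentsWithStats(m);k=1+st[1:,4].argmax();m=(l==k).astype(np.uint8)
    cv2.imwrite('pics/m_%s.png'%name,m*255)
    cs=np.vstack(cv2.findContours(m,0,1)[0])
    P=np.array([onz(p,q,z)[:2] for q in cs[:,0].astype(float)]);return P
def ransac(P,r,tol=.0015):
    from scipy.optimize import least_squares
    c=P.mean(0)
    s=least_squares(lambda c:np.hypot(*(P-c).T)-r,c,loss='cauchy',f_scale=tol).x
    d=np.hypot(*(P-s).T)-r;return s,(abs(d)<tol*1.5).mean(),np.median(abs(d))
if __name__=='__main__':
    p=bot.read_camera('wrist')
    hsv=cv2.cvtColor(p['pixels'],cv2.COLOR_RGB2HSV);print(hsv[80,375],hsv[150,420],hsv[60,420],hsv[200,290],hsv[190,330])
    P=circ(p,.012,(10,60,40),(32,255,255),'base');print('base',ransac(P,.13))
    P=circ(p,.024,(8,150,40),(16,255,255),'tt');print('tt',ransac(P,.075))
E
python3 fit.py; cd pics; python3 -c "
import cv2,numpy as np
cv2.imwrite('mm.png',np.hstack([cv2.resize(cv2.imread(f),(400,250)) for f in('m_base.png','m_tt.png')]))"
```

```text
[ 14 163 177] [ 14 163 196] [ 26  91 222] [ 19 113 111] [ 14 162  88]
base (array([ 0.5948, -0.0648]), np.float64(0.38865836791147995), np.float64(0.008495893294266005))
tt (array([ 0.5947, -0.0645]), np.float64(0.7515657620041754), np.float64(0.0016212025591834933))
```

View pics/mm.png

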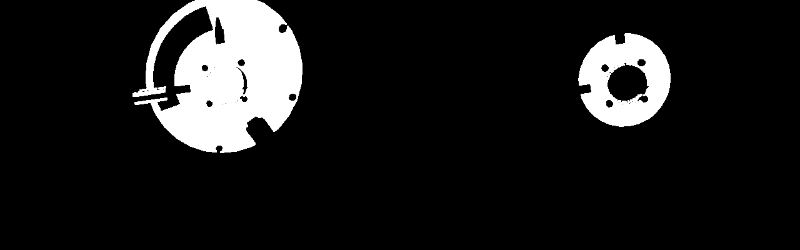

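```bash
cat > polar.py <<'E'
import sys
from h import *
from fit import *
def polar(p,C,name,z=.015,a0=40,a1=140):
    # rows: radius 70..120mm, cols: angle
    A=np.arange(a0,a1,.125);r=np.linspace(.070,.120,150)
    mx=np.zeros((150,len(A)),np.float32);my=mx.copy()
    for i,rr in enumerate(r):
        for j,a in enumerate(A):
            u=proj(p,[C[0]+rr*np.cos(np.radians(a)),C[1]+rr*np.sin(np.radians(a)),z]);mx[i,j],my[i,j]=u
    im=cv2.remap(p['pixels'],mx,my,1);g=im.min(2)
    cv2.imwrite('pics/%s.png'%name,cv2.resize(im[:,:,::-1],None,fx=1,fy=2));return A,r,g
def lineang(A,r,g,lo,hi):
    # long line: radii 86-90mm (inner part) darkest column
    out=[]
    for a,b in((.084,.092),(.092,.099),(.099,.106)):
        s=g[(r>a)&(r<b)].mean(0);k=(A>lo)&(A<hi);w=np.clip(np.median(s[k])-s[k]-25,0,None);out.append((w*A[k]).sum()/max(w.sum(),1e-9))
    return out
if __name__=='__main__':
    p=bot.read_camera('wrist')
    C=ransac(circ(p,.024,(8,150,40),(16,255,255),'tt'),.075)[0];print('C',C)
    A,r,g=polar(p,C,sys.argv[1]);print(lineang(A,r,g,108,118))
    A,r,g=polar(p,C,sys.argv[1]+'p',.02)
    for d in bot.pinpoint(p,'pointer_tip')[:1]:
        v=onz(p,d['point'],.02)[:2]-C;print('ptr',np.hypot(*v),np.degrees(np.arctan2(v[1],v[0])))
    for d in bot.pinpoint(p,'mark')[:1]:
        v=onz(p,d['point'],.015)[:2]-C;print('mark',np.hypot(*v),np.degrees(np.arctan2(v[1],v[0])))
E
python3 polar.py pol1
```

```text
C [ 0.5947 -0.0645]
[np.float64(112.29653364723775), np.float64(112.39710659810292), np.float64(112.42158907919774)]
mark 0.09709255883780514 113.04614520455615
```

View pics/pol1.png

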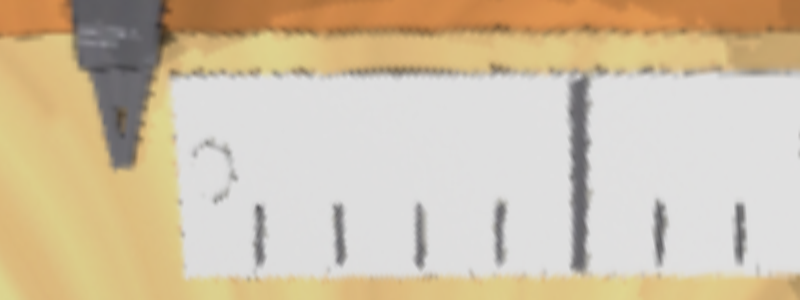

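Request:
step_arm([
  [-2.5,-1.7,0,0,0,-7,1],
  [-2.8,-1.3,0,0,0,0,1],
  [-2.6,-1.1,0,0,0,0,1],
  [0,0,4,0,0,0,1],
  [0,0,4,0,0,0,1],
  [0,0,4,0,0,0,1],
  [0,0,3,0,0,0,1],
  [0,0,0,0,0,0,1],
])

```text
t: 4.5
eef_pos: [0.5023, 0.0171, 0.0779]
tool_rot: [0.001, 0.953, -0.304, -0.004]
contact_force: [-0.7, -0.3, 0.2]
gripper_width: 0.001
```

```bash
python3 look.py w2
python3 - <<'E'
from h import *
X,R,o=tool()
C=np.array([.5947,-.0645,X[2]]);print('axis in tool cm',100*R.T@(C-X))
p=bot.read_camera('top')
E
```

```text
tcp [0.5023 0.0171 0.0779] xang -35.40797015140043 [-0.0075 -0.0004 -1.    ] F [-0.6608 -0.253   0.2291] t 4.5 0.0014620383718508831
table_base 0.71 [331.8 252.7] [ 0.4897 -0.0153  0.    ]
handle_mid 0.98 [331.6 253.2] [0.5002 0.0023 0.04  ]
pointer_tip 0.59 [542.8  73.7] [0.6507 0.0167 0.02  ]
mark 0.84 [386.7 156.7] [0.5574 0.0253 0.015 ]
lock_top 0.82 [600.8 398.1] [ 0.5844 -0.1717  0.054 ]
round_box 0.66 [516.6 241.1] [ 0.595  -0.0643  0.024 ]
axis in tool cm [11.9351  1.5689  0.0265]
```

View pics/w2.png

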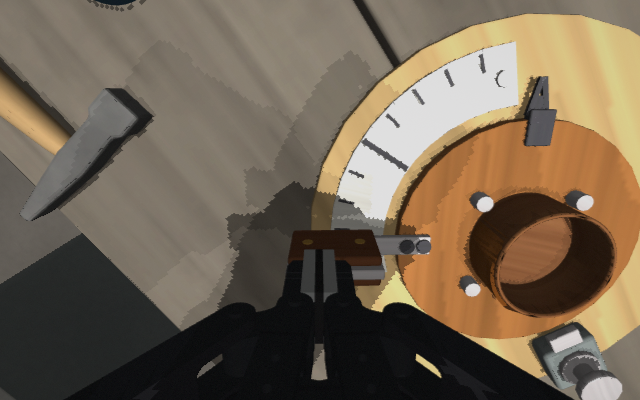

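Request:
step_arm([
  [0.5,-1.6,0,0,0,0,1],
  [0,0,0,0,0,0,1],
  [0,0,2.0,0,0,0,1],
  [0,0,1.5,0,0,0,1],
  [0,0,1.1,0,0,0,1],
  [0,0,0,0,0,0,1],
  [0,0,0,0,0,0,1],
])

```text
t: 5.6
eef_pos: [0.5185, 0.0275, 0.0352]
tool_rot: [0.0, 0.953, -0.304, -0.0]
contact_force: [-0.1, 0.6, 0.4]
gripper_width: -0.002
```

```bash
python3 look.py w3
python3 - <<'E'
from h import *
X,R,o=tool()
C=np.array([.5947,-.0645,X[2]]);print('axis in tool cm',100*R.T@(C-X))
E
```

```text
tcp [0.5185 0.0275 0.0352] xang -35.413319254891185 [-0.0007 -0.     -1.    ] F [-0.0537  0.5804  0.4227] t 5.6 -0.002019973595858716
table_base 0.85 [516.1 284.7] [ 0.5947 -0.0662  0.    ]
handle_mid 0.67 [321.3 331.9] [ 0.4999 -0.0002  0.04  ]
pointer_tip 0.98 [573.8 117.7] [0.6494 0.0156 0.02  ]
mark 0.72 [387.7 210.7] [0.5579 0.0238 0.015 ]
round_box 0.83 [538.1 305.2] [ 0.5947 -0.0627  0.024 ]
round_box 0.23 [575.  116.4] [0.6479 0.0177 0.024 ]
axis in tool cm [11.5058  3.1127  0.0055]
```

View pics/w3.png

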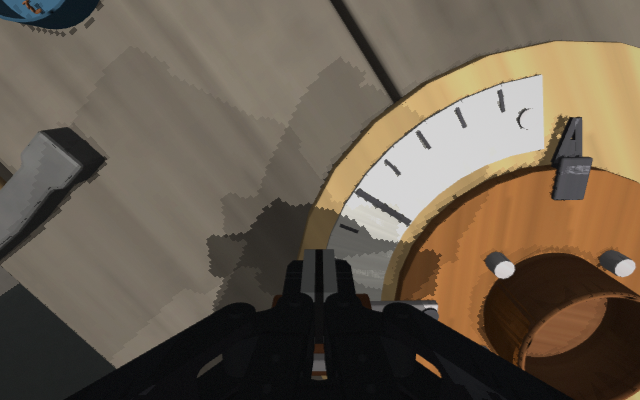

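Request:
step_arm([
  [0,0.5,0,0,0,0,1],
  [0,0.5,0,0,0,0,1],
  [-0.06,0.4,0,0,0,-2,1],
  [-0.06,0.4,0,0,0,-2,1],
  [-0.06,0.4,0,0,0,-2,1],
  [-0.06,0.4,0,0,0,-2,1],
  [-0.06,0.4,0,0,0,-2,1],
  [-0.06,0.4,0,0,0,-2,1],
  [-0.06,0.4,0,0,0,-2,1],
  [-0.06,0.4,0,0,0,-2,1],
  [-0.06,0.4,0,0,0,-2,1],
  [-0.06,0.4,0,0,0,-2,1],
  [0,0,0,0,0,0,1],
])

```text
t: 7.25
eef_pos: [0.4894, -0.0139, 0.0353]
tool_rot: [-0.0, 0.991, -0.134, -0.0]
contact_force: [0.1, 0.2, -0.5]
gripper_width: -0.005
```

```bash
cat > st.py <<'E'
import sys
from h import *
from fit import *
from polar import *
X,R,o=tool();C=np.array([.5947,-.0645,X[2]])
a=np.degrees(np.arctan2(R[1,0],R[0,0]))
print('t',o['t'],'xang',a,'axis in tool cm',100*R.T@(C-X),'F',o['contact_force'],'z',X[2])
p=bot.read_camera('wrist');save(p,sys.argv[1]+'.png')
try: print('C',ransac(circ(p,.024,(8,150,40),(16,255,255),'tt'),.075))
except Exception as e: print(e)
C=C[:2]
A,r,g=polar(p,C,sys.argv[1]+'m');print('line',lineang(A,r,g,108,118))
A,r,g=polar(p,C,sys.argv[1]+'p',.020)
for q,z in(('pointer_tip',.02),('mark',.015),('round_box',.024)):
  for d in bot.pinpoint(p,q)[:1]:
    v=onz(p,d['point'],z)[:2]-C;print(q,d['point'],np.hypot(*v),np.degrees(np.arctan2(v[1],v[0])))
E
python3 st.py s1
```

```text
t 7.25 xang -15.43530326992162 axis in tool cm [11.4914  2.0732 -0.0031] F [ 0.1129  0.2034 -0.5441] z 0.03530837866959112
C (array([ 0.592 , -0.0628]), np.float64(0.20872727272727273), np.float64(0.015304003368797767))
line [np.float64(112.19546245075853), np.float64(112.24402207832735), np.float64(112.25611628367672)]
pointer_tip [585.8, 91.5] 0.09829898157931571 73.745031913231
mark [585.0, 93.4] 0.09751459080712865 71.66001295274683
round_box [542.8, 288.7] 0.001391716797647695 78.38356002516039
```

View pics/s1.png

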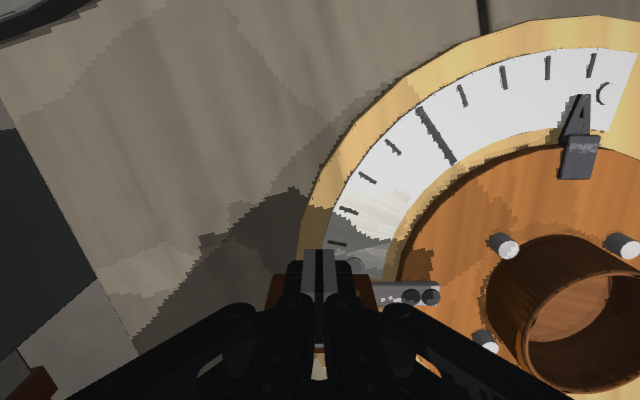

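Request:
step_arm([
  [-0.06,0.4,0,0,0,-2,1],
  [-0.06,0.4,0,0,0,-2,1],
  [-0.06,0.4,0,0,0,-2,1],
  [-0.06,0.4,0,0,0,-2,1],
  [-0.06,0.4,0,0,0,-2,1],
  [-0.06,0.4,0,0,0,-2,1],
  [-0.06,0.4,0,0,0,-2,1],
  [-0.06,0.4,0,0,0,-2,1],
  [-0.06,0.4,0,0,0,-2,1],
  [-0.06,0.4,0,0,0,-2,1],
  [-0.06,0.4,0,0,0,-2,1],
  [-0.06,0.4,0,0,0,-2,1],
  [-0.06,0.4,0,0,0,-2,1],
  [-0.06,0.4,0,0,0,-2,1],
  [-0.06,0.4,0,0,0,-2,1],
  [-0.03,0.2,0,0,0,-1,1],
  [-0.03,0.2,0,0,0,-1,1],
  [0,0,0,0,0,0,1],
  [0,0,0,0,0,0,1],
])

```text
t: 9.35
eef_pos: [0.4799, -0.0768, 0.0352]
tool_rot: [0.0, 0.99, 0.144, -0.0]
contact_force: [-1.3, 1.5, 0.0]
gripper_width: 0.0
```

```bash
python3 st.py s2
```

```text
t 9.35 xang 16.547767406554414 axis in tool cm [11.3561  2.0921 -0.0017] F [-1.291   1.4795  0.013 ] z 0.035202654437971104
C (array([ 0.5914, -0.0647]), np.float64(0.20383036935704515), np.float64(0.01434113976807272))
line [np.float64(111.86109700116641), np.float64(112.10392260302216), np.float64(112.1449152433872)]
pointer_tip [585.5, 97.2] 0.09653116095142766 104.7045079456436
mark [549.9, 99.3] 0.09582294148770622 112.02355665526113
round_box [538.3, 291.4] 0.0009311793477174442 168.61294879001466
```

View pics/s2.png

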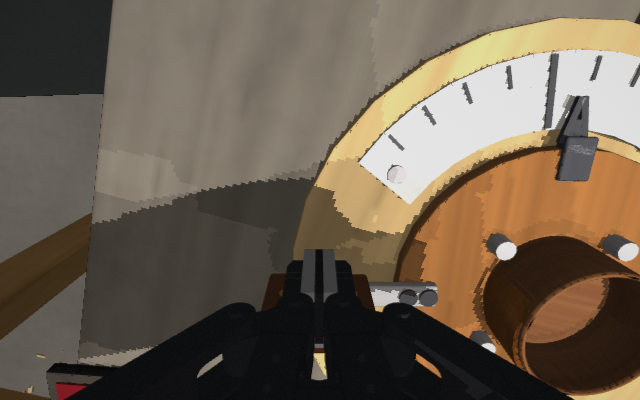

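View pics/s2p.png

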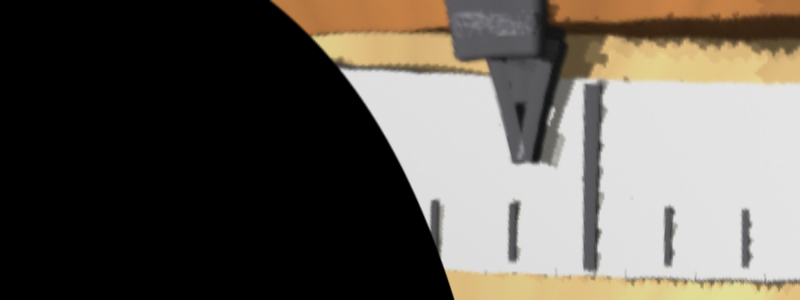

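Request:
step_arm([
  [-0.03,0.2,0,0,0,-1,1],
  [-0.03,0.2,0,0,0,-1,1],
  [-0.03,0.2,0,0,0,-1,1],
  [-0.03,0.2,0,0,0,-1,1],
  [-0.03,0.2,0,0,0,-1,1],
  [-0.03,0.2,0,0,0,-1,1],
  [0,0,0,0,0,0,1],
  [0,0,0,0,0,0,1],
])

```text
t: 10.35
eef_pos: [0.4826, -0.0891, 0.0354]
tool_rot: [0.0, 0.981, 0.195, 0.0]
contact_force: [-0.8, 0.2, 1.3]
gripper_width: 0.0
```

```bash
python3 st.py s3
```

```text
t 10.35 xang 22.54696278489745 axis in tool cm [11.3001  2.0234  0.007 ] F [-0.7592  0.185   1.3025] z 0.035368016976284014
C (array([ 0.5916, -0.065 ]), np.float64(0.20809614168247945), np.float64(0.01525578712432571))
line [np.float64(112.05192162570074), np.float64(111.97936464352229), np.float64(112.13661816578484)]
pointer_tip [579.4, 92.4] 0.09787825376127582 112.13842466510341
mark [571.4, 97.7] 0.09548132481352894 111.81131461549704
round_box [538.8, 290.4] 0.00026738625314875325 86.67156524495441
```

View pics/s3p.png

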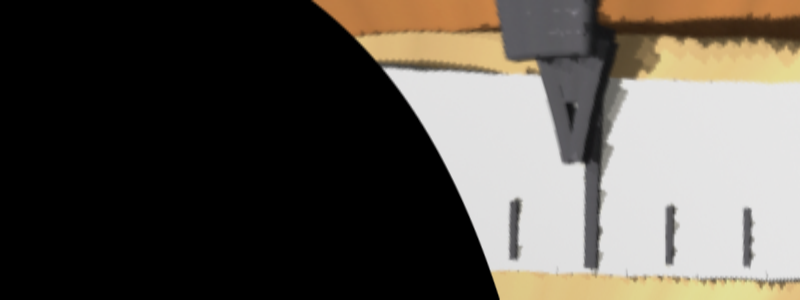

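View pics/s3.png

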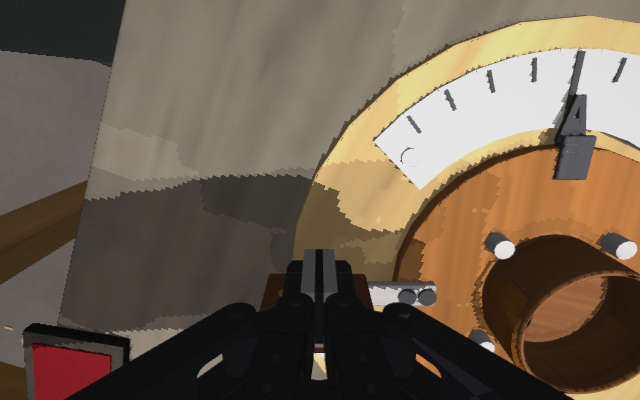

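Request:
step_arm([
  [0,-1,0,0,0,0,1],
  [0,-1,0,0,0,0,1],
  [0,0,-4,0,0,0,1],
  [0,0,-4,0,0,0,1],
  [0,0,-4,0,0,0,1],
  [3.5,0,-1,0,0,0,1],
  [3.5,0,0,0,0,0,1],
  [2,0,0,0,0,0,1],
  [0,0,0,0,0,0,1],
  [0,0,0,0,0,0,1],
])

```text
t: 11.55
eef_pos: [0.5567, -0.0346, 0.1648]
tool_rot: [-0.0, 0.98, 0.197, -0.001]
contact_force: [-0.1, 0.3, -0.5]
gripper_width: 0.0
```

```bash
python3 st.py s4
python3 - <<'E'
from h import *
p=bot.read_camera('top');save(p,'top4.png')
cv2.imwrite('pics/top4c.png',cv2.resize(cv2.imread('pics/top4.png')[150:230,270:370],None,fx=7,fy=7,interpolation=2))
E
```

```text
t 11.55 xang 22.673997929316037 axis in tool cm [ 2.3539  4.2233 -0.0051] F [-0.1329  0.3387 -0.4694] z 0.16482974566840491
C (array([ 0.5945, -0.0645]), np.float64(0.4703448275862069), np.float64(0.004190161049583099))
line [np.float64(111.75868769534462), np.float64(112.20010013351134), np.float64(112.32530416666665)]
pointer_tip [350.6, 118.1] 0.09731386186253065 111.66738741271016
mark [348.3, 119.1] 0.09604302494614206 112.51129144330507
round_box [342.8, 229.4] 0.002720362005060241 -170.00584404051128
```

View pics/s4p.png

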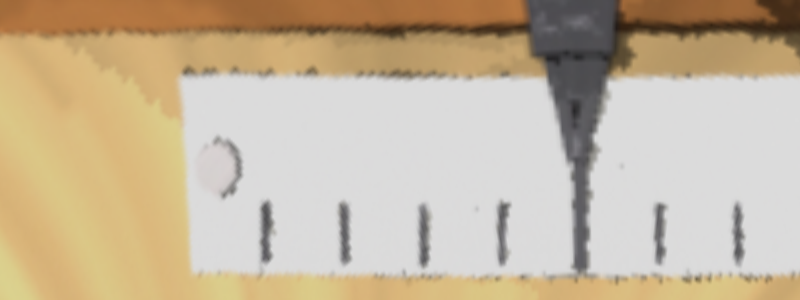

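View pics/s4.png

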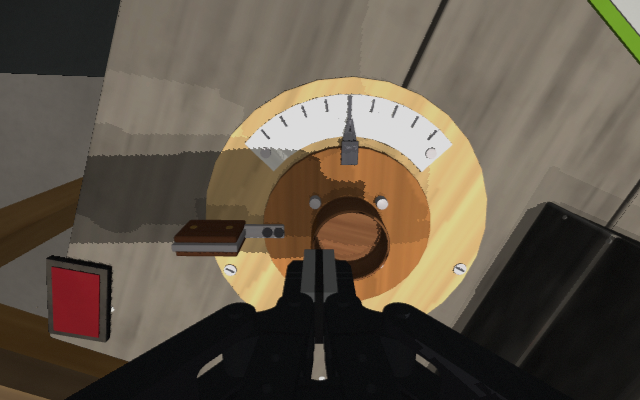

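View pics/top4c.png

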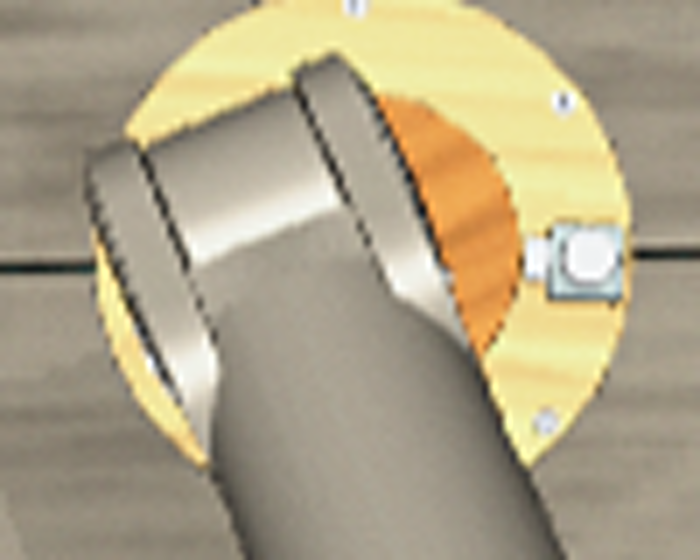

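Request:
step_arm([
  [-0.6,3.5,0,0,0,0,1],
  [-0.6,3.5,0,0,0,0,1],
  [-0.6,3.5,0,0,0,0,1],
  [-0.5,3.3,0,0,0,0,1],
  [0,0,3,0,0,0,1],
  [0,0,3,0,0,0,1],
  [0,0,2,0,0,0,1],
  [0,0,0,0,0,0,1],
  [0,0,0,0,0,0,1],
])

```text
t: 12.7
eef_pos: [0.5893, -0.1719, 0.0857]
tool_rot: [-0.0, 0.981, 0.196, -0.0]
contact_force: [-0.6, 0.6, 0.9]
gripper_width: 0.002
```

```bash
python3 look.py w5
```

```text
tcp [ 0.5893 -0.1719  0.0857] xang 22.57172550380713 [-0.0001  0.0001 -1.    ] F [-0.5508  0.5839  0.9275] t 12.7 0.0024038675418177665
handle_mid 0.88 [182.7  46.3] [ 0.4875 -0.107   0.04  ]
handle_mid 0.42 [401.2  52.6] [ 0.5902 -0.0674  0.04  ]
mark 0.51 [178.3  49.3] [ 0.4763 -0.1108  0.015 ]
lock_top 0.87 [316.4 233.6] [ 0.5865 -0.1701  0.054 ]
round_box 0.88 [404.3  54.6] [ 0.595 -0.065  0.024]
```

View pics/w5.png

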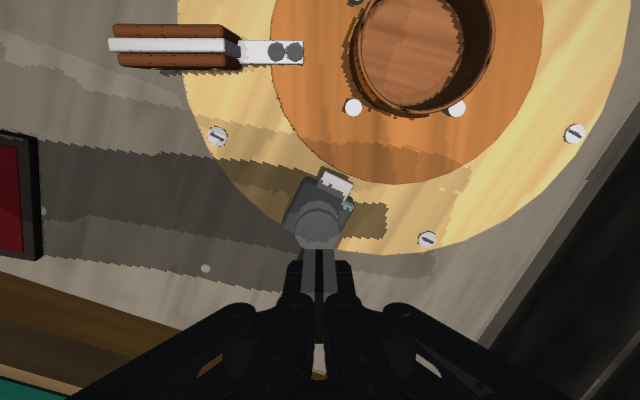

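Request:
step_arm([
  [-0.1,-0.1,1.5,0,0,0,1],
  [0,0,1.2,0,0,0,1],
  [0,0,0.3,0,0,0,1],
  [0,0,0.3,0,0,0,1],
  [0,0,0.3,0,0,0,1],
  [0,0,0.3,0,0,0,1],
  [0,0,0.2,0,0,0,1],
  [0,0,0,0,0,0,1],
  [0,0,0,0,0,0,1],
])

```text
t: 13.95
eef_pos: [0.5888, -0.1713, 0.0444]
tool_rot: [0.0, 0.981, 0.196, 0.001]
contact_force: [0.3, 0.3, -1.3]
gripper_width: -0.002
```

Request:
step_arm([
  [0,0,0.1,0,0,0,1],
  [0,0,0.1,0,0,0,1],
  [0,0,0,0,0,0,1],
  [0,0,0,0,0,0,1],
])

```text
t: 14.35
eef_pos: [0.5889, -0.1713, 0.0436]
tool_rot: [0.001, 0.981, 0.196, 0.001]
contact_force: [-3.5, 0.4, 9.4]
gripper_width: 0.001
```

Request:
step_arm([
  [0,0,0.1,0,0,0,1],
  [0,0,0,0,0,0,1],
  [0,0,0,0,0,0,1],
])

```text
t: 14.65
eef_pos: [0.589, -0.1713, 0.0435]
tool_rot: [0.001, 0.981, 0.196, 0.001]
contact_force: [-6.7, -0.0, 16.7]
gripper_width: 0.001
```

Request:
step_arm([
  [0,0,-2,0,0,0,1],
  [0,0,-4,0,0,0,1],
  [0,0,-4,0,0,0,1],
  [0,0,-4,0,0,0,1],
  [0,-2,-2,0,0,0,1],
  [0,-4,0,0,0,0,1],
  [0,-4,0,0,0,0,1],
  [0,-2,0,0,0,0,1],
  [0,0,0,0,0,0,1],
  [0,0,0,0,0,0,1],
])

```text
t: 15.65
eef_pos: [0.5423, -0.0608, 0.2015]
tool_rot: [0.0, 0.981, 0.196, 0.0]
contact_force: [0.1, -0.6, -0.0]
gripper_width: -0.001
```

```bash
python3 st.py s6;python3 - <<'E'
from h import *
p=bot.read_camera('wrist');q=bot.read_camera('scene');save(q,'sc6.png')
cv2.imwrite('pics/sc6c.png',cv2.resize(cv2.imread('pics/sc6.png')[170:270,220:380],None,fx=5,fy=5,interpolation=3))
r={}
for n,k in(('w',p),('s',q)):
  for d in bot.pinpoint(k,'lock_top')[:1]: r[n]=(k,d['point']);print(n,d)
if len(r)==2: print(tri(list(r.values())))
E
```

```text
t 15.65 xang 22.611573466160856 axis in tool cm [4.6895 2.358  0.0046] F [ 0.0866 -0.6014 -0.0125] z 0.20149311017511679
C (array([ 0.5946, -0.0643]), np.float64(0.7298387096774194), np.float64(0.0013830935285658943))
line [np.float64(111.37582508250824), np.float64(112.07461811898838), np.float64(112.28074843483208)]
pointer_tip [374.4, 91.8] 0.09829121463540116 111.0708373765446
mark [371.9, 94.6] 0.09572209673785369 111.85736480918752
round_box [366.6, 198.6] 0.0015155858900773006 -82.7327064514846
s {'point': [326.0, 200.7], 'score': 0.46}
```

View pics/s6.png

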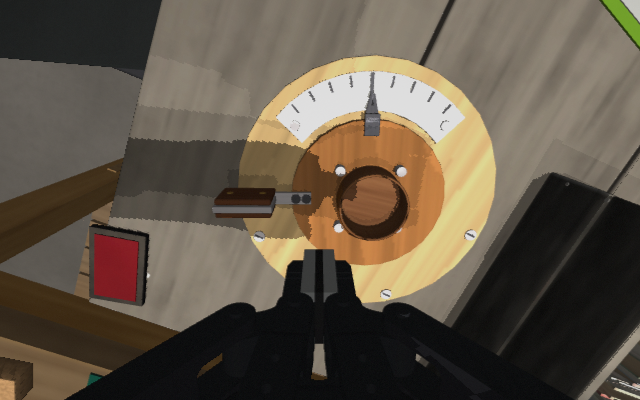

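View pics/s6p.png

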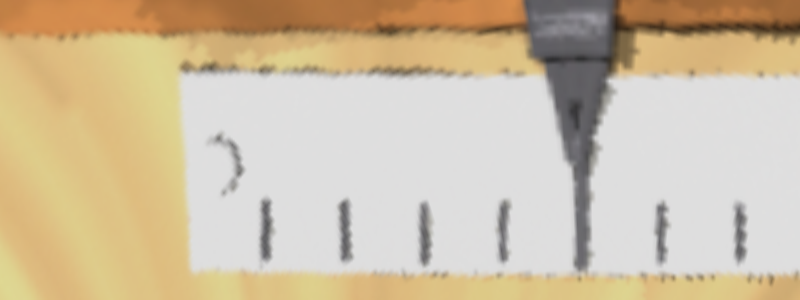

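View pics/sc6c.png

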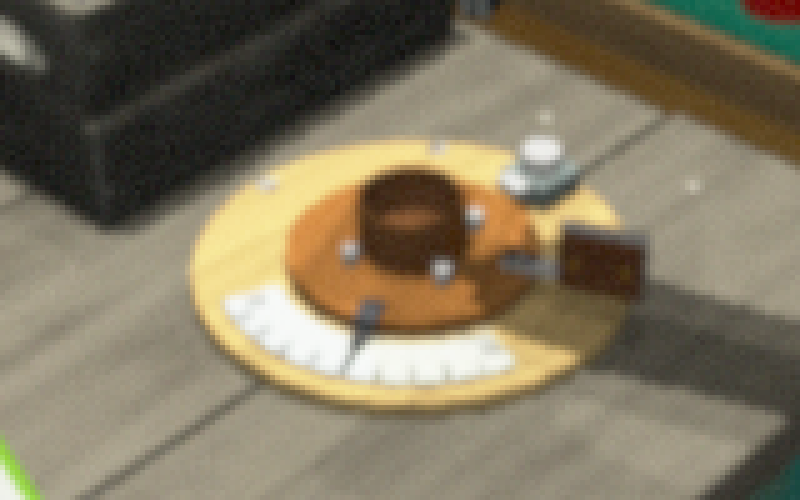

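```bash
python3 -c "
from station import bot
print(bot.hand_in())"
```

```text
the job is handed in; nothing more can be done
None
```

I set the pointer on the long line, pressed the lock button down to its stop and handed the job in. `hand_in` reports no verdict. The last move ended at 15.7 s on the robot's clock, out of the 45 s allowed.

- **Setting:** I pushed the handle about 58° counter-clockwise with the shut fingertips, from one side only, so it was never gripped. The last wrist view put the pointer tip about 1° or less from the long line, which is 1 to 2 mm at the tip against the 4 mm allowed. The pointer stood on the line before I pressed the lock.
- **Lock:** I pressed the button until it stopped, with the tool tip at z = 43.5 mm and 17 N on it; fully down is 44 mm. Afterwards the scene camera showed it lower by about 2.6 pixels, which fits 10 mm of travel.
- **Box and surroundings:** The round box still sits between its lugs, about 1.5 mm from the axis. I did not re-measure the bystanders, but the arm stayed clear of them. The hand was left about 0.2 m above the table, touching nothing.

**Checks that fell short or disagreed:**
- The lock button was out of the wrist camera's view after the press, so I could not measure its height from two views. That check rests on the tool height, the force and the scene picture.
- With the camera low over the work, the turntable fit was poor because part of it was hidden, so I kept the centre from the first overhead view; the final view agreed with it to within 0.3 mm.

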